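# Hold an end plate square for scribing

### The job

The new aluminium end plate for the slit lamp's base lies flat on a wooden packing block. Stand it upright on one of its short thin edges on the granite surface plate, with a broad face flat against the middle of the angle plate's upright working face, and hold it there with one diagonal push, firmly down on the granite and back against the angle plate at the same time (about 15 N each way, firm without forcing it), so that a colleague can scribe a line near its foot. Finish while still holding it like that, and leave the height gauge where it stands.

Things in the scene. Friction and masses are not known exactly. Their poses are not given: they have to be found in the camera images.
- plate: the workpiece: plain aluminium plate 110 x 64 x 12 mm, sharp rectangular, about 0.22 kg (may be a quarter lighter or heavier), small screw holes marked at the corners of both faces. Origin at its centre; x along its 110 mm length, y along its 64 mm width, z through its 12 mm thickness. It starts flat on the packing block, z up. Both ends and both faces are alike: any may be used
- packing: loose wooden block 100 x 44 x 40 mm (x, y, z) under the plate, on the bench; origin at the centre of its underside, axes parallel to the plate's at the start. The plate overhangs it by 10 mm along both long sides and 5 mm at the ends, within some 3 mm
- granite: dark grey granite surface plate 250 x 400 x 50 mm (x, y, z) lying on the bench, immovable; origin at the centre of its underside, so its top is 50 mm above the origin. Friction at the plate's foot and back (coefficient 0.5 to 0.7) can take up part of either push
- angle_plate: bare steel toolmaker's angle plate bolted to the granite, immovable. Its upright working face is 44 mm wide and 100 mm high (so the plate stands out by 10 mm at both sides and at the top). Origin at the middle of the face's bottom edge, on the granite's top; the face lies in the y-z plane and looks along -x, where the workpiece goes; y runs along the face, z up. The 12 mm thick upright, the web and the 75 mm long foot lie behind it, at +x, none wider than 44 mm
- gauge: digital height gauge standing on the granite, 310 mm tall, base 60 x 100 x 36 mm, 1.9 kg, loose; origin at the centre of its underside. Its scriber arm points along its own -y, reaching 92 mm from the origin, 72 to 91 mm above the granite
Mind the look-alikes: they are no part of the job. Leave any blue or turquoise look-alike of the plate alone.

How it is judged:
On the way:
1. the plate stands upright on a short edge on the granite (angle between the x axis of plate and the z axis of granite, either way round below 0.08 rad and contact force between plate and granite above 0.3 N), for 0.1 s.
At the end, for the whole second after the job is handed in: Still held through the last second: plate on a short edge on the granite, upright within 2 deg; broad face on the angle plate's face within 2 deg and 2 mm, centred within 12 mm; at rest; pressing the granite with 5 to 40 N (own weight under 2.8 N) and the angle plate with 2.5 to 40 N (angle between the x axis of plate and the z axis of granite, either way round below 0.035 rad and angle between the z axis of plate and the x axis of angle_plate, either way round below 0.035 rad and z of plate in the frame of angle_plate between 0.053 and 0.057 m and x of plate in the frame of angle_plate between -0.0085 and -0.004 m and y of plate in the frame of angle_plate between -0.012 and 0.012 m and contact force between plate and granite between 5 and 40 N and contact force between plate and angle_plate between 2.5 and 40 N and linear speed of plate below 0.01 m/s); the arm keeps its last pose, push and grip.
It fails at once if the height gauge is shoved or tipped (distance of gauge from where it was at the start of the episode above 0.01 m or angle between gauge's own z axis and vertical above 0.15 rad).
It also fails if it takes over 40 s, if anything falls off the work surface, if the arm or the gripper's body presses on something with over 40 N, if the wrist force passes 120 N, or if a joint passes its speed limit or range.

### The arm

A 6-joint arm with a two-finger parallel gripper is mounted at the origin on the work surface. World frame = base frame: x ahead of the robot, y to its left, z up, the work surface at z = 0. Lengths are in m, angles in rad, forces in N, time in s.
With the tool pointing down it reaches from about 0.35 to 0.975 m from the base axis. Payload 4.9 kg.
Tool frame: the origin (TCP) lies midway between the tips of the shut fingers; the grasp point (between the pads) lies 19 mm behind it; z points along the fingers, y is the line along which they close (so a half turn about z gives the same grasp; the last joint's range is limited). The gripper opens to 85 mm and grips with 20 to 120 N. Pads are 22 mm wide; open, the fingers measure 114 mm over their backs; the gripper's body (76 mm by 85 mm) begins 54 mm behind the grasp point. The pads swing forward as they close: fully open they stand 13 mm farther back than shut.
Start: joints at [-1.372, 0.053, 1.613, -0, 1.476, -0.119], TCP at [0.195, -0.594, 0.231] pointing down, gripper open.
Joint ranges: [-3.01, 3.01], [-1.01, 2.22], [0.06, 2.58], [-1.02, 4.17], [0.09, 2.62], [-3.14, 3.14]. Speed limits (rad/s): [2.57, 2.57, 3.14, 3.14, 3.14, 3.14].

### API

Orientations are given as a unit quaternion [w, x, y, z].
In Python, from plant import state, grab_frame, camera_info, job_done, spot_in, masks_of, pinpoint gives the robot as it stands.
- The arm moves only by the shell command python3 -m handwheel 'ROWS' [OPENING]. ROWS is JSON, a list that holds one entry, the list of rows, each a list of 6 numbers: the shift along the world's x, y, z in m, then the turn, a rotation vector about the world's x, y, z in degrees. In form: [[[tx, ty, tz, ax, ay, az], ...]]. A call has 1 to 20 rows; each row shifts and turns the commanded pose from where the row before left it; what a row does not reach is not made up. A row lasts 1/12 s, in which the tool goes at most 41.7 mm and 7.16 degrees, less where a joint would pass 70% of its speed; a pose out of reach is approached as far as the arm can. A call is refused whole if a number of a shift passes 0.0417 or a number of a turn 7.16, either way. A call with a gripper value outside its range is refused whole. OPENING is the opening, from 0 (shut) to 1 (fully open), set as the call begins (- or left out, the last holds). The fingers move at their own pace and stop on an object; the grip force is fixed at half the most. Time passes only in rows, so rows that do not move let the fingers close. It gives the time, the measured TCP pose, the force, the opening and the grip force at its end, in the units of the state.
- state(): the state, without advancing time (a new reading comes with each control period).
- grab_frame(name): name is "side" or "top"; returns (picture, depth): 420x560x3 uint8, blue, green, red; 420x560 float32, m along the optical axis (not along the pixel's ray), 0 where there is no reading.
- camera_info(name): a dict with "fx", "fy", "cx", "cy" (pixels), "distortion" ([k1, k2, p1, p2, k3] as OpenCV has them; the pictures are not rectified), "T" (4x4, takes a point from camera to world coordinates). Camera axes: x right, y up, looking along -z (the intrinsics and any distortion apply to the point x, -y, -z); pixel columns grow to the right and rows downward; lengths in m; the calibration is good to about 2 mm. A picture is of the moment at which its call begins. camera_info takes no time and is no camera call.
- job_done(): hands the job in; it is judged then, once.
Trained networks look in the newest picture that a camera, given by its name, has taken for a name from the list of things; names that differ only in an ending like _2 or _b are one class to them, and where a whole thing is asked for, a point or a joint stands for the part that bears it (a point fixed in the world has none). Each returns a list of dicts, best first, with "conf" (0 to 1); they miss things now and then, are a little off and sometimes report something else, mostly with a low value. They report only what shows in the picture. A call takes as long as a camera call. They do not tell look-alikes from the thing itself.
- spot_in(camera, thing): "box" ([left, top, width, height] in pixels, round what is visible of it).
- masks_of(camera, thing): "region" (420x560 bool, what is visible of it) and "box" ([left, top, width, height] in pixels, round what is visible of it).
- pinpoint(camera, thing): "position" ([column, row] in pixels: a listed point, or the origin of a listed thing).
The state is a dict: "time": time; "joint_pos": joint angles; "joint_vel": joint speeds; "joint_efforts": joint torques, N m; "tool_pos": TCP position; "tool_rot": TCP orientation; "contact_force": force on the tool from outside, world axes, zero at the start; "ft_torque": the same for the moment, N m; "gripper_width": opening from 0.0 (shut) to 1.0 (fully open); "grasp_force": force on a finger pad.
Only numpy, scipy, OpenCV 4.12 (cv2) and the standard library are available. Lean on these libraries where they do the work, as an engineer would, in place of code of your own. Each camera call takes 0.05 s, during which the arm holds its last target. There are 200 camera calls.

## Working session

There is one attempt and no reset: what is moved stays moved. The work goes in short steps, Python scripts to look and compute and a shell command to move; the robot and the scene stay as the last step left them, time stands still between calls to the robot, and variables do not carry over. Pictures are saved under pics/ and viewed, at most 10 in all, crops included, and the job is handed in when it is done.

```bash
mkdir -p pics; ls; cat > h.py <<'E'
import numpy as np, cv2
from plant import *
def w(cam,uv,d):
    c=camera_info(cam);K=np.array([[c['fx'],0,c['cx']],[0,c['fy'],c['cy']],[0,0,1]])
    n=cv2.undistortPoints(np.float64(uv).reshape(-1,1,2),K,np.float64(c['distortion'])).reshape(-1,2)
    d=np.asarray(d,float).reshape(-1)
    P=np.c_[n[:,0]*d,-n[:,1]*d,-d,np.ones(len(d))]
    return (P@np.array(c['T']).T)[:,:3]
def cloud(cam,depth,mask):
    v,u=np.nonzero(mask&(depth>0)); return w(cam,np.c_[u,v],depth[v,u]),np.c_[u,v]
E
python3 - <<'E'
from h import *
for c in ['side','top']:
    im,d=grab_frame(c); cv2.imwrite(f'pics/{c}0.png',im); np.save(f'pics/{c}0.npy',d)
    print(c,np.array(camera_info(c)['T']).round(2).tolist())
    for t in ['plate','packing','granite','angle_plate','gauge']:
        for r in masks_of(c,t):
            P,_=cloud(c,d,r['region'])
            print(t,round(r['conf'],2),r['box'],np.median(P,0).round(3) if len(P) else None, np.percentile(P,2,axis=0).round(3),np.percentile(P,98,axis=0).round(3))
E
```

```text
pics
side [[-0.89, 0.21, -0.41, 0.0], [-0.46, -0.42, 0.78, 0.88], [-0.01, 0.88, 0.47, 0.63], [0.0, 0.0, 0.0, 1.0]]
plate 0.62 [306.8, 182.9, 34.4, 20.3] [ 0.428 -0.218  0.051] [ 0.399 -0.354 -0.   ] [ 0.461 -0.171  0.054]
plate 0.6 [336.8, 217.2, 44.1, 26.8] [ 0.303 -0.133  0.011] [ 0.251 -0.186  0.001] [ 0.359 -0.088  0.013]
packing 0.66 [314.0, 196.0, 24.9, 15.4] [ 0.419 -0.177  0.016] [ 0.401 -0.262 -0.   ] [ 0.451 -0.171  0.041]
granite 0.67 [109.0, 202.7, 189.5, 127.2] [0.524 0.212 0.048] [ 0.435 -0.017  0.005] [0.686 0.368 0.051]
angle_plate 0.95 [211.8, 193.3, 30.6, 55.3] [0.543 0.096 0.087] [ 0.521 -0.011  0.049] [0.605 0.155 0.149]
gauge 0.72 [104.8, 134.9, 68.5, 146.3] [0.644 0.318 0.143] [0.612 0.221 0.049] [0.689 0.347 0.357]
top [[-0.02, 0.98, -0.19, 0.31], [-1.0, -0.02, -0.04, -0.04], [-0.04, 0.18, 0.98, 1.03], [0.0, 0.0, 0.0, 1.0]]
plate 0.78 [354.8, 215.8, 50.5, 32.9] [ 0.437 -0.227  0.053] [ 0.406 -0.28   0.046] [ 0.469 -0.173  0.057]
plate 0.77 [397.5, 256.0, 51.0, 48.8] [ 0.335 -0.327  0.013] [ 0.29  -0.38   0.002] [ 0.38  -0.275  0.017]
plate 0.68 [318.5, 257.5, 49.0, 57.7] [ 0.312 -0.142  0.013] [ 0.262 -0.189  0.007] [ 0.365 -0.093  0.017]
granite 0.63 [122.2, 127.1, 178.2, 109.0] [0.562 0.145 0.051] [ 0.446 -0.032  0.035] [0.695 0.351 0.055]
angle_plate 0.89 [213.0, 163.6, 35.1, 37.7] [0.546 0.11  0.071] [0.525 0.078 0.051] [0.594 0.155 0.153]
gauge 0.73 [73.7, 82.1, 109.3, 81.2] [0.646 0.304 0.149] [0.616 0.232 0.061] [0.674 0.339 0.363]
```

```bash
python3 -c "
from plant import *;print(state())"
```

```text
{'time': 0.6, 'joint_pos': array([-1.37201434e+00,  5.27084916e-02,  1.61286329e+00, -2.59045436e-05,
        1.47602028e+00, -1.18999571e-01]), 'joint_vel': array([-0.0025467 , -0.00090207, -0.00101324, -0.00220872, -0.00037747,
       -0.00055772]), 'joint_efforts': array([-4.67773447e-06, -3.93410826e+01, -3.70231712e+01, -1.02380561e-04,
        7.96275563e-04,  2.09606284e-06]), 'tool_pos': array([ 0.19527933, -0.59369945,  0.23132026]), 'tool_rot': array([ 8.11711343e-07,  9.87403201e-01,  1.58224268e-01, -1.28720126e-05]), 'contact_force': array([ 0.20106064, -0.55464706,  0.06487588]), 'ft_torque': array([-0.00865836,  0.00898562, -0.01598159]), 'grasp_force': 0.0, 'gripper_width': 1.002505017648166}
```

View pics/side0.png

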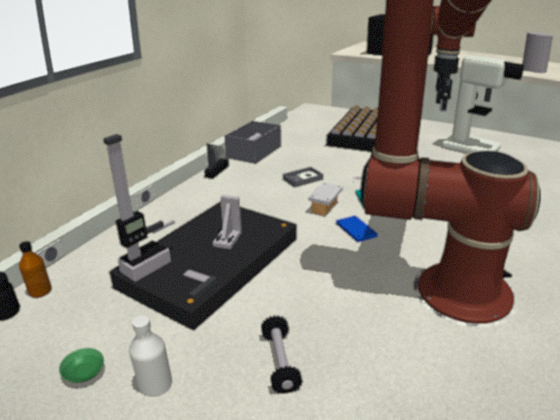

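View pics/top0.png

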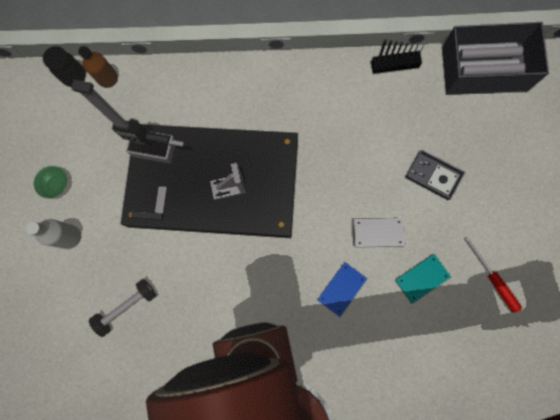

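The side view shows the angle plate at about (230,220), with the gauge at (130,240). In the top view the silver plate is at (378,233), the angle plate at (228,182) and the gauge at (150,145). Blue (343,290) and teal (423,278) are the look-alikes. Next I'll fit the poses.

```bash
python3 - <<'E'
from h import *
def rect(P): 
    r=cv2.minAreaRect(np.float32(P[:,:2]*1000)); return np.round(r[0],1),np.round(r[1],1),round(r[2],1)
im,d=cv2.imread('pics/top0.png'),np.load('pics/top0.npy')
m=np.zeros(d.shape,bool); m[205:260,340:415]=1
P,_=cloud('top',d,m); Q=P[P[:,2]>.045]; print('plate',rect(Q),np.median(Q[:,2]),len(Q))
q=cv2.fitLine(np.float32(Q),cv2.DIST_L2,0,.01,.01).ravel(); print(q)
m=np.zeros(d.shape,bool); m[150:210,195:260]=1
P,_=cloud('top',d,m)
for a,b in [(.06,.09),(.09,.13),(.135,.17)]:
    Q=P[(P[:,2]>a)&(P[:,2]<b)]; print('ap',a,len(Q),rect(Q),Q.min(0).round(3),Q.max(0).round(3))
d2=np.load('pics/side0.npy'); m=np.zeros(d.shape,bool); m[185:260,200:255]=1
P,_=cloud('side',d2,m)
for a,b in [(.06,.09),(.09,.13),(.135,.17)]:
    Q=P[(P[:,2]>a)&(P[:,2]<b)&(P[:,1]>0.03)]; print('ap side',a,len(Q),rect(Q),Q.min(0).round(3),Q.max(0).round(3))
m=np.zeros(d.shape,bool); m[120:240,115:305]=1
P,_=cloud('top',d,m);Q=P[(P[:,2]>.043)&(P[:,2]<.056)]; print('granite',rect(Q),np.median(Q[:,2]))
for c in ['top','side']:
  for t in ['plate','angle_plate','gauge','granite','packing']: print(c,t,[(np.round(r['position'],1),round(r['conf'],2)) for r in pinpoint(c,t)][:3])
a=cv2.resize(im[140:220,110:270],None,fx=5,fy=5,interpolation=2)[:400]
s=cv2.imread('pics/side0.png');b=cv2.resize(s[180:264,170:282],None,fx=2.3,fy=2.3,interpolation=2)
e=cv2.resize(im[205:265,340:420],None,fx=3.2,fy=3.2,interpolation=2)
C=np.zeros((600,800,3),np.uint8);C[:400]=a;h=min(193,200);C[400:400+h,:b.shape[1]]=b[:h];C[400:400+192,300:300+256]=e
cv2.imwrite('pics/crop1.png',C)
E
```

```text
plate (array([ 437.7, -226.7]), array([112.2,  64.5]), 89.1) 0.05333291743258983 1425
[-0.00721766  0.9999726   0.00165946  0.43688416 -0.22675021  0.05332246]
ap 0.06 385 (array([550.4, 117.3]), array([45.1, 74.9]), 11.6) [0.522 0.076 0.06 ] [0.577 0.158 0.09 ]
ap 0.09 141 (array([546.3,  99.3]), array([39.2, 54.4]), 28.3) [0.534 0.076 0.09 ] [0.576 0.132 0.129]
ap 0.135 143 (array([555.9,  90.5]), array([45. , 20.1]), 11.6) [0.534 0.077 0.135] [0.579 0.1   0.156]
ap side 0.06 391 (array([545.4, 117.9]), array([44.4, 75.2]), 11.3) [0.518 0.077 0.06 ] [0.571 0.158 0.09 ]
ap side 0.09 315 (array([542.9, 103.8]), array([44.8, 47.3]), 27.1) [0.527 0.073 0.09 ] [0.573 0.131 0.13 ]
ap side 0.135 147 (array([550.5,  90.2]), array([44.1, 21.7]), 16.0) [0.529 0.074 0.135] [0.573 0.101 0.152]
granite (array([575.7, 160.5]), array([398.7, 251.4]), 85.1) 0.051361045061986355
top plate [(array([381.5, 232. ]), 0.96), (array([422.9, 278.8]), 0.92), (array([343.1, 287. ]), 0.84)]
top angle_plate [(array([245. , 182.2]), 0.87)]
top gauge [(array([155.2, 149.1]), 0.84)]
top granite [(array([217.8, 184.2]), 0.76)]
top packing [(array([246.4, 185.6]), 0.74)]
side plate [(array([354.2, 228.1]), 0.78), (array([323.4, 195. ]), 0.63), (array([370.7, 196.9]), 0.61)]
side angle_plate [(array([232.1, 230. ]), 0.57)]
side gauge [(array([146., 266.]), 0.6)]
side granite [(array([208.4, 262.8]), 0.61)]
side packing [(array([324.2, 204.5]), 0.48)]
```

View pics/crop1.png

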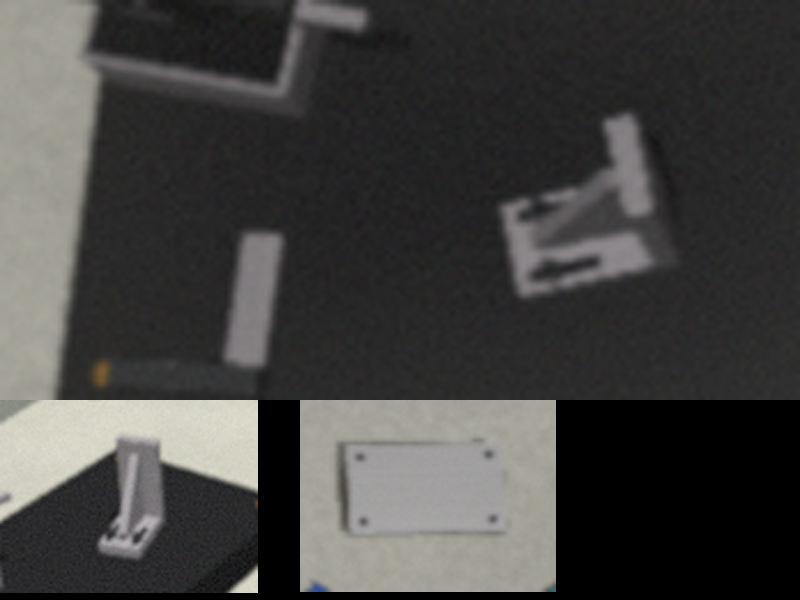

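The crop shows the upright's top edge from (617,117) to (640,212), with the foot to its left. The working face therefore looks towards -y, turned about 11.6° in yaw, with its middle near (0.555, 0.081). The plate's long axis lies along world y. I'll grip across its 64 mm width with the tool tilted 30°.

```bash
python3 -m handwheel '[[[0.016,0.024,-0.0055,0,0,6],[0.016,0.024,-0.0055,0,0,6],[0.016,0.024,-0.0055,0,0,6],[0.016,0.024,-0.0055,0,0,6],[0.016,0.024,-0.0055,0,0,6],[0.016,0.024,-0.0055,0,0,6],[0.016,0.024,-0.0055,0,0,6],[0.016,0.024,-0.0055,0,0,6],[0.016,0.024,-0.0055,0,0,6],[0.016,0.024,-0.0055,0,0,6],[0.016,0.024,-0.0055,0,0,6],[0.016,0.024,-0.0055,0,0,6],[0.0125,0.0186,-0.01,-6,0,0],[0.0125,0.0186,-0.01,-6,0,0],[0.0125,0.0186,-0.01,-6,0,0],[0.0125,0.0186,-0.01,-6,0,0],[0,0,0,-6,0,0],[0,0,0,0,0,0]]]' 1
cat >> h.py <<'E'
from scipy.spatial.transform import Rotation as R
def tool():
    s=state();r=R.from_quat(np.roll(s['tool_rot'],-1)).as_matrix()
    print('t',round(s['time'],2),'p',s['tool_pos'].round(4),'F',s['contact_force'].round(1),'q',s['joint_pos'].round(2),'w',round(s['gripper_width'],3),'gf',round(s['grasp_force'],1));print(r.round(3).tolist());return s,r
E
python3 - <<'E'
from h import *
tool()
for c in ['top']:
    im,d=grab_frame(c); cv2.imwrite('pics/a.png',cv2.resize(im[150:310,290:470],None,fx=3,fy=3,interpolation=2))
E
```

```text
time: 2.6
tool_pos: [0.4363, -0.2275, 0.1221]
tool_rot: [0.181, 0.679, 0.687, -0.184]
contact_force: [-0.5, -0.1, -0.5]
gripper_width: 1.002
grasp_force: 0.0
t 2.6 p [ 0.4363 -0.2275  0.1221] F [-0.5 -0.1 -0.5] q [-0.37 -0.26  2.15 -0.55  1.11 -0.16] w 1.002 gf 0.0
[[-0.011, 1.0, -0.001], [0.866, 0.009, -0.5], [-0.5, -0.007, -0.866]]
```

View pics/a.png

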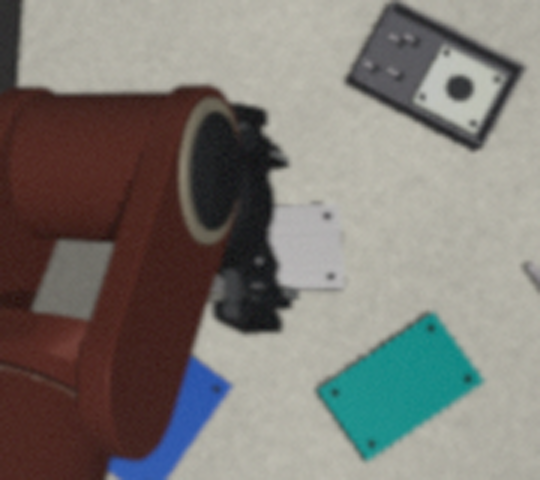

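The fingers straddle the silver plate, whose visible end is at crop (310,247). Blue and teal are clear. Lowering and gripping.

```bash
python3 -m handwheel '[[[0,-0.001,-0.018,0,0,0],[0,-0.001,-0.018,0,0,0],[0,-0.001,-0.018,0,0,0],[0,-0.001,-0.018,0,0,0],[0,0,-0.015,0,0,0],[0,0,-0.01,0,0,0],[0,0,0,0,0,0],[0,0,0,0,0,0]]]' 1 && python3 -c "
from h import *;tool()"
```

```text
time: 3.32
tool_pos: [0.4373, -0.2363, 0.0288]
tool_rot: [0.182, 0.682, 0.684, -0.183]
contact_force: [-0.7, 0.0, 0.3]
gripper_width: 1.001
grasp_force: 0.0
t 3.32 p [ 0.4373 -0.2363  0.0288] F [-0.7  0.   0.3] q [-0.38 -0.08  2.19 -0.62  0.93 -0.03] w 1.001 gf 0.0
[[-0.002, 1.0, -0.001], [0.866, 0.001, -0.5], [-0.5, -0.002, -0.866]]
```

```bash
python3 -m handwheel '[[[0,0,0,0,0,0],[0,0,0,0,0,0],[0,0,0,0,0,0],[0,0,0,0,0,0],[0,0,0,0,0,0],[0,0,0,0,0,0],[0,0,0,0,0,0],[0,0,0,0,0,0]]]' 0.4 && python3 -c "
from h import *;tool()"
```

```text
time: 3.98
tool_pos: [0.4385, -0.2359, 0.0302]
tool_rot: [0.184, 0.682, 0.684, -0.183]
contact_force: [-0.7, 2.0, 6.4]
gripper_width: 0.735
grasp_force: 67.1
t 3.98 p [ 0.4385 -0.2359  0.0302] F [-0.7  2.   6.4] q [-0.38 -0.08  2.18 -0.62  0.93 -0.03] w 0.735 gf 67.1
[[-0.003, 1.0, 0.002], [0.865, 0.003, -0.502], [-0.502, 0.0, -0.865]]
```

```bash
python3 -m handwheel '[[[0,0,0.01,0,0,0],[0,0,0.02,0,0,0],[0,0,0.025,0,0,0],[0,0,0.025,0,0,0],[0.002,0,0.025,0,0,0],[0.004,0.004,0.02,3,0,0],[0.006,0.008,0.005,6,0,0],[0.006,0.008,0.003,6,0,0],[0.006,0.008,0.003,6,0,0],[0.006,0.008,0.003,6,0,0],[0.006,0.008,0.003,6,0,0],[0.006,0.008,0.003,6,0,0],[0.006,0.008,0.003,6,0,0],[0.006,0.008,0.003,6,0,0],[0,0,0,0,0,0]]]' && python3 -c "
from h import *;tool()"
```

```text
time: 5.23
tool_pos: [0.4914, -0.1685, 0.1787]
tool_rot: [-0.13, 0.694, 0.696, 0.13]
contact_force: [-1.3, -0.2, -2.5]
gripper_width: 0.732
grasp_force: 66.3
t 5.23 p [ 0.4914 -0.1685  0.1787] F [-1.3 -0.2 -2.5] q [-0.63 -0.05  1.83  0.29  1.58 -0.67] w 0.732 gf 66.3
[[-0.002, 1.0, 0.0], [0.933, 0.002, 0.361], [0.361, 0.001, -0.933]]
```

```bash
python3 -m handwheel '[[[0.008,0.018,0,5.6,0,0],[0.008,0.018,0,5.6,0,0],[0.008,0.018,0,5.6,0,0],[0.008,0.018,0,5.6,0,0],[0.008,0.018,0,5.6,0,0],[0.008,0.018,0,5.6,0,0],[0.008,0.018,0,5.4,0,0],[0.008,0.016,-0.005,0,0,3.9],[0.008,0.014,-0.005,0,0,3.9],[0,0,-0.005,0,0,3.8],[0,0,0,0,0,0],[0,0,0,0,0,0]]]' && python3 - <<'E'
from h import *
s,r=tool()
out=[]
def rect(P): 
    q=cv2.minAreaRect(np.float32(P[:,:2]*1000)); return np.round(q[0],1),np.round(q[1],1),round(q[2],1)
for c in ['top','side']:
    im,d=grab_frame(c)
    for x in masks_of(c,'plate')[:3]:
        P,_=cloud(c,d,x['region']); print(c,round(x['conf'],2),x['box'],np.median(P,0).round(3),np.percentile(P,[3,97],axis=0).round(3).tolist(),rect(P))
    sl=im[120:270,150:330] if c=='top' else im[140:290,170:350]
    out.append(cv2.resize(sl,(400,333),interpolation=2)); np.save(f'pics/{c}1.npy',d)
cv2.imwrite('pics/b.png',np.hstack(out))
E
```

```text
time: 6.23
tool_pos: [0.5631, -0.0105, 0.1638]
tool_rot: [-0.387, 0.546, 0.672, 0.316]
contact_force: [-0.1, 0.1, -2.1]
gripper_width: 0.735
grasp_force: 66.4
t 6.23 p [ 0.5631 -0.0105  0.1638] F [-0.1  0.1 -2.1] q [-0.5   0.33  1.66  0.77  1.88 -0.75] w 0.735 gf 66.4
[[-0.104, 0.979, -0.175], [0.491, 0.204, 0.847], [0.865, 0.002, -0.502]]
top 0.9 [396.4, 251.0, 52.1, 53.8] [ 0.335 -0.328  0.013] [[0.292, -0.377, 0.009], [0.378, -0.278, 0.017]] (array([ 333.9, -329.8]), array([ 66.7, 111.1]), 32.3)
top 0.84 [283.5, 142.2, 9.7, 34.5] [ 0.564 -0.024  0.227] [[0.536, -0.033, 0.149], [0.596, -0.014, 0.23]] (array([567.4, -24.2]), array([64.1, 11.8]), 11.7)
side 0.93 [234.9, 149.4, 27.4, 42.8] [ 0.561 -0.022  0.177] [[0.532, -0.031, 0.122], [0.591, -0.014, 0.226]] (array([ 678.6, -225.7]), array([ 63.2, 498.7]), 30.0)
side 0.78 [358.4, 186.4, 24.0, 22.0] [ 0.326 -0.317  0.011] [[0.284, -0.375, 0.0], [0.374, -0.268, 0.014]] (array([ 239.3, -109.1]), array([ 83.2, 592.2]), 22.2)
side 0.75 [334.2, 217.3, 43.5, 24.4] [ 0.303 -0.132  0.011] [[0.253, -0.184, 0.001], [0.356, -0.09, 0.013]] (array([ 307.1, -142.2]), array([ 68.3, 114.1]), 51.0)
```

View pics/b.png

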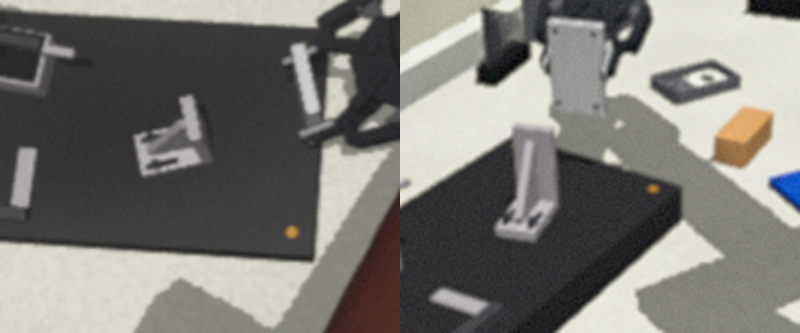

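The plate hangs upright and is parallel to the face (yaw 11.7°). The top and side panels show it at about (305,80) and (580,65). It needs about +12 mm sideways, 98 mm towards the face and 67 mm down. I'll stop short of both contacts.

```bash
python3 -m handwheel '[[[-0.0008,0.0113,-0.0075,0,0,0],[-0.0008,0.0113,-0.0075,0,0,0],[-0.0008,0.0113,-0.0075,0,0,0],[-0.0008,0.0113,-0.0075,0,0,0],[-0.0008,0.0113,-0.0075,0,0,0],[-0.0008,0.0113,-0.0075,0,0,0],[-0.0008,0.0113,-0.0075,0,0,0],[-0.0004,0.0113,-0.007,0,0,0],[0,0,0,0,0,0],[0,0,0,0,0,0],[0,0,0,0,0,0]]]' && python3 - <<'E'
from h import *
s,r=tool()
for c in ['top','side']:
    im,d=grab_frame(c)
    for x in masks_of(c,'plate')[:3]:
        P,_=cloud(c,d,x['region'])
        if P[:,1].mean()<0.0: continue
        q=cv2.minAreaRect(np.float32(P[P[:,2]>.1][:,:2]*1000)); print(c,np.median(P,0).round(3),np.percentile(P,[3,97],axis=0).round(3).tolist(),np.round(q[0],1),np.round(q[1],1),q[2])
E
```

```text
time: 7.35
tool_pos: [0.5576, 0.079, 0.1051]
tool_rot: [-0.387, 0.546, 0.672, 0.317]
contact_force: [0.7, 0.1, -2.0]
gripper_width: 0.734
grasp_force: 66.3
t 7.35 p [0.5576 0.079  0.1051] F [ 0.7  0.1 -2. ] q [-0.37  0.35  1.76  0.82  1.72 -0.76] w 0.734 gf 66.3
[[-0.105, 0.979, -0.174], [0.489, 0.203, 0.848], [0.866, 0.004, -0.5]]
top [0.563 0.063 0.168] [[0.531, 0.054, 0.052], [0.603, 0.08, 0.172]] [567.3  65.2] [75.2 17. ] 16.20781135559082
side [0.538 0.065 0.148] [[0.526, 0.053, 0.065], [0.587, 0.075, 0.168]] [578.1  56.4] [ 41.3 109.6] 75.57904052734375
```

```bash
python3 -m handwheel '[[[0,0,-0.002,0,0,0],[0,0,-0.002,0,0,0],[0,0,-0.001,0,0,0],[0,0,-0.001,0,0,0],[0,0,-0.001,0,0,0],[0,0,0,0,0,0],[0,0,0,0,0,0],[0,0,0,0,0,0]]]'
python3 -m handwheel '[[[0,0,-0.001,0,0,0],[0,0,0,0,0,0],[0,0,0,0,0,0],[0,0,0,0,0,0]]]'
```

```text
time: 8.22
tool_pos: [0.5573, 0.0791, 0.0978]
tool_rot: [-0.387, 0.546, 0.672, 0.317]
contact_force: [-1.1, 0.1, -1.9]
gripper_width: 0.738
grasp_force: 66.3
time: 8.55
tool_pos: [0.5575, 0.0791, 0.0973]
tool_rot: [-0.387, 0.546, 0.672, 0.317]
contact_force: [0.1, -0.2, 1.2]
gripper_width: 0.74
grasp_force: 66.6
```

Granite touched. Raising 1 mm and closing on the face.

```bash
python3 -m handwheel '[[[0,0,0.001,0,0,0],[-0.0004,0.002,0,0,0,0],[-0.0004,0.002,0,0,0,0],[-0.0004,0.002,0,0,0,0],[-0.0002,0.001,0,0,0,0],[0,0,0,0,0,0],[0,0,0,0,0,0],[0,0,0,0,0,0]]]'
python3 -m handwheel '[[[-0.0002,0.001,0,0,0,0],[0,0,0,0,0,0],[0,0,0,0,0,0],[0,0,0,0,0,0]]]'
```

```text
time: 9.22
tool_pos: [0.5559, 0.0861, 0.0977]
tool_rot: [-0.387, 0.546, 0.672, 0.317]
contact_force: [0.9, 0.3, -2.0]
gripper_width: 0.737
grasp_force: 66.4
time: 9.55
tool_pos: [0.5557, 0.0871, 0.0978]
tool_rot: [-0.387, 0.546, 0.672, 0.317]
contact_force: [0.1, 0.2, -1.8]
gripper_width: 0.732
grasp_force: 66.4
```

```bash
python3 -m handwheel '[[[-0.0002,0.001,0,0,0,0],[0,0,0,0,0,0],[0,0,0,0,0,0],[0,0,0,0,0,0]]]'
```

```text
time: 9.88
tool_pos: [0.5555, 0.0881, 0.0978]
tool_rot: [-0.387, 0.546, 0.672, 0.317]
contact_force: [-0.2, -0.6, -2.8]
gripper_width: 0.736
grasp_force: 66.4
```

```bash
for i in 1; do python3 -m handwheel '[[[-0.0002,0.001,0,0,0,0],[0,0,0,0,0,0],[0,0,0,0,0,0],[0,0,0,0,0,0]]]'; done
python3 -m handwheel '[[[-0.0001,0.0005,0,0,0,0],[0,0,0,0,0,0],[0,0,0,0,0,0],[0,0,0,0,0,0]]]'
```

```text
time: 10.22
tool_pos: [0.5554, 0.089, 0.0978]
tool_rot: [-0.387, 0.546, 0.672, 0.317]
contact_force: [0.2, -1.5, -1.8]
gripper_width: 0.733
grasp_force: 66.7
time: 10.55
tool_pos: [0.5554, 0.0892, 0.0978]
tool_rot: [-0.387, 0.546, 0.672, 0.317]
contact_force: [0.8, -5.6, -2.4]
gripper_width: 0.731
grasp_force: 67.0
```

```bash
python3 -m handwheel '[[[0,0,-0.0005,0,0,0],[0,0,-0.0005,0,0,0],[0,0,-0.0005,0,0,0],[0,0,0,0,0,0],[0,0,0,0,0,0],[0,0,0,0,0,0]]]'
python3 -m handwheel '[[[-0.0001,0.0003,-0.0005,0,0,0],[0,0,0,0,0,0],[0,0,0,0,0,0],[0,0,0,0,0,0]]]'
```

```text
time: 11.05
tool_pos: [0.5556, 0.0892, 0.0973]
tool_rot: [-0.387, 0.546, 0.672, 0.317]
contact_force: [-1.0, -5.4, 3.0]
gripper_width: 0.734
grasp_force: 67.3
time: 11.38
tool_pos: [0.5556, 0.0893, 0.0973]
tool_rot: [-0.387, 0.546, 0.672, 0.317]
contact_force: [-1.1, -7.0, 4.0]
gripper_width: 0.738
grasp_force: 67.5
```

```bash
python3 -m handwheel '[[[-0.0001,0.0003,-0.0005,0,0,0],[-0.0001,0.0003,-0.0005,0,0,0],[0,0,0,0,0,0],[0,0,0,0,0,0],[0,0,0,0,0,0],[0,0,0,0,0,0]]]'
```

```text
time: 11.88
tool_pos: [0.5556, 0.0893, 0.0973]
tool_rot: [-0.387, 0.545, 0.672, 0.317]
contact_force: [-1.4, -10.4, 7.6]
gripper_width: 0.734
grasp_force: 67.9
```

```bash
python3 -m handwheel '[[[-0.0001,0.0002,-0.0005,0,0,0],[-0.0001,0.0002,-0.0005,0,0,0],[0,0.0002,-0.0005,0,0,0],[0,0.0002,-0.0005,0,0,0],[0,0,0,0,0,0],[0,0,0,0,0,0],[0,0,0,0,0,0],[0,0,0,0,0,0],[0,0,0,0,0,0]]]'
python3 - <<'E'
from h import *
s,r=tool()
out=[]
for c in ['top','side']:
    im,d=grab_frame(c)
    for x in masks_of(c,'plate')[:3]:
        P,_=cloud(c,d,x['region'])
        if P[:,1].mean()<0.0: continue
        q=cv2.minAreaRect(np.float32(P[P[:,2]>.155][:,:2]*1000)); print(c,np.percentile(P,[3,97],axis=0).round(3).tolist(),np.round(q[0],1),np.round(q[1],1),q[2])
    sl=im[120:230,160:320] if c=='top' else im[150:260,150:310]
    out.append(cv2.resize(sl,(400,275),interpolation=2))
cv2.imwrite('pics/c.png',np.hstack(out))
E
```

```text
time: 12.63
tool_pos: [0.5556, 0.0894, 0.0973]
tool_rot: [-0.387, 0.545, 0.672, 0.318]
contact_force: [-6.3, -16.1, 15.6]
gripper_width: 0.733
grasp_force: 68.7
t 12.63 p [0.5556 0.0894 0.0973] F [ -6.3 -16.1  15.6] q [-0.36  0.36  1.77  0.83  1.7  -0.76] w 0.733 gf 68.7
[[-0.106, 0.979, -0.175], [0.486, 0.205, 0.849], [0.867, 0.005, -0.498]]
top [[0.529, 0.064, 0.069], [0.59, 0.083, 0.163]] [558.9  74.6] [62.6 11.9] 11.404132843017578
side [[0.524, 0.032, 0.066], [0.585, 0.086, 0.16]] [554.7  74.3] [63.7 17.2] 14.79281997680664
```

View pics/c.png

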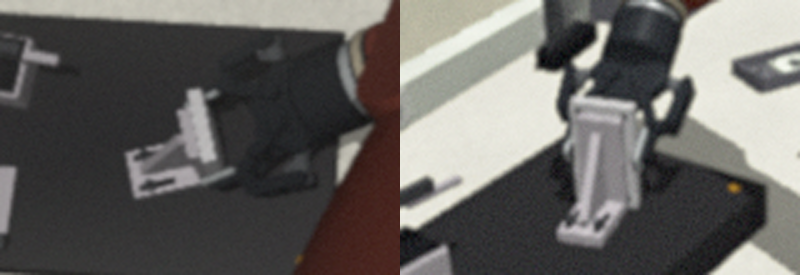

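The plate stands flush and centred against the face. Top panel (200,125), side panel (600,150). Checking that the force holds steady.

```bash
python3 -m handwheel '[[[-0.0004,0,0,0,0,0],[0,0,0,0,0,0],[0,0,0,0,0,0],[0,0,0,0,0,0]]]'; python3 -m handwheel '[[[0,0,0,0,0,0],[0,0,0,0,0,0],[0,0,0,0,0,0],[0,0,0,0,0,0],[0,0,0,0,0,0],[0,0,0,0,0,0]]]'; python3 -c "
from plant import *;print(state()['ft_torque'])"
```

```text
time: 13.17
tool_pos: [0.5556, 0.0894, 0.0973]
tool_rot: [-0.387, 0.545, 0.672, 0.318]
contact_force: [-4.4, -15.2, 15.4]
gripper_width: 0.735
grasp_force: 68.7
time: 13.67
tool_pos: [0.5556, 0.0894, 0.0973]
tool_rot: [-0.387, 0.545, 0.672, 0.318]
contact_force: [-3.7, -14.7, 15.2]
gripper_width: 0.733
grasp_force: 68.7
[0.15704501 1.16773565 0.79790348]
```

```bash
python3 -m handwheel '[[[-0.0002,0.0004,-0.0002,0,0,0],[0,0,0,0,0,0],[0,0,0,0,0,0],[0,0,0,0,0,0],[0,0,0,0,0,0],[0,0,0,0,0,0],[0,0,0,0,0,0]]]' && python3 -c "
from plant import *;print(job_done())"
```

```text
time: 14.25
tool_pos: [0.5556, 0.0894, 0.0973]
tool_rot: [-0.387, 0.545, 0.673, 0.318]
contact_force: [-2.9, -16.0, 16.1]
gripper_width: 0.733
grasp_force: 68.9
the job is handed in; nothing more can be done
None
```

I handed the job in at 14.3 s with the plate upright on a short edge, centred and flush on the angle plate's face, and held there. The measured push was about 16 N down and 15 N back, and the arm was never moved near the height gauge; the hand-in call returned no verdict.

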